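Find the pushbutton that still snaps and fit it in the route panel

TASK

Three salvaged pushbuttons stand in the wooden block; only one still has its snap. Press their keys down slowly and gently from above until you have felt one snap over, leave the soft ones in the block, and push that one into the empty hole of the route panel until its flange lies flat on the plate and let go of it. Then press its key again, just as gently, until it snaps over in its new place, and leave it there with the key up and nothing else on the table moved.

Things in the scene. Friction and masses are not known exactly. Their poses are not given: they have to be found in the camera images.
- block: Pine block, 74 (x) x 200 (y) x 34 mm high, fixed; origin: middle of its underside, z up; three holes in a row along its y. In each stands a loose pushbutton of about 190 g, barrel down, 1 mm play all round, to be lifted straight up. All three look alike: one is sound, two are worn; which is where changes and is not measured. Rules name the sound one switch_b, the worn ones switch_a, switch_c.
- place_1 (a point): Middle of the hole at the block's +y end, level with the block's top; the underside of the button's flange lies here. Each button, heights from here: black barrel 24 mm wide down to -26 mm, foot tapered, grooved; flange 36 mm wide up to 3.5 mm; round upright collar 30 mm wide up to 17 mm (place to grip; rules: _c4); white key 18 mm wide, top at 25 mm (rules: _key_c0).
- place_2 (a point): The same for the middle hole, 62 mm further to the block's -y. Every key goes straight down 6.5 mm to a hard stop and springs back. Sound button: the force climbs to about 5 N in the first 2 mm, then the key snaps over and the force falls to below 2.5 N by 5 mm of travel, rising again only near the stop. Worn ones: it only climbs, to 6 or 7 N at the stop. Over 15 N breaks a key.
- place_3 (a point): The same for the hole at the block's -y end, 62 mm beyond the middle one. The key's top is 25 mm above this point, the fingertips may come down beside the collar to 4 mm above it.
- panel: Low dark steel case, 150 (x) x 240 (y) x 56 mm high, fixed; origin: middle of its underside, z up. Its bare aluminium top plate carries black route lines, five small toggles (25 mm high) in a row 75 mm to +x of the empty hole, and one pushbutton of the same make already fitted, 142 mm to -y of the hole. More than 30 N on it bends the plate.
- hole (a point): Middle of the empty round hole, 26 mm wide, in the panel's top plate, level with the plate's top. Two spring clips under it, on its panel -x and +x sides, meet the barrel about 12 mm before home, resist by 2 to 6 N, and drop into the barrel's groove in the last 5 mm; the flange then lies on the plate, where the force rises steeply. A fitted button's key top is 25 mm above this point.
- relay_pack: Bystander, not to be moved: yellow pack of relays, 62x85x12 mm; origin in the middle of its underside.
- lamp_box: Bystander, not to be moved: small brown card box, 50x70x22 mm; origin in the middle of its underside.
- screwdriver: Bystander, not to be moved: red-handled screwdriver, 170 mm long; origin in the middle of its underside.
- pliers: Bystander, not to be moved: long-nose pliers with blue handles, 170 mm long; origin in the middle of its underside.
- log_wagon: Bystander, not to be moved: grey model wagon with logs, 44x110x40 mm; origin in the middle of its underside.
- paint_jar: Bystander, not to be moved: small paint jar with green label, 35 mm across, 45 mm high; origin in the middle of its underside.
- paint_jar_2: Bystander, not to be moved: small paint jar with brown label, 35 mm across, 45 mm high; origin in the middle of its underside.
Mind the look-alikes: they are no part of the job. There is more than one size of the block; the job needs the larger.

How it is judged:
By the outcome, as a careful person would: the job done as asked, in the order asked, and still so for the second after the job is handed in, with the robot touching nothing.
It also fails if it takes over 72 s, if anything falls off the work surface, if the arm or the gripper's body presses on something with over 40 N, if the wrist force passes 120 N, or if a joint passes its speed limit or range.

ROBOT

A 7-joint arm with a two-finger parallel gripper is mounted at the origin on the work surface; the furniture and walls round the work are solid. World frame = base frame: x ahead of the robot, y to its left, z up, the work surface at z = 0. Lengths are in m, angles in rad, forces in N, time in s.
With the tool pointing down it reaches from about 0.35 to 0.9 m from the base axis. Payload 8.1 kg.
Tool frame: the origin (TCP) lies on the centre line of the jaws, within the pads' length; the fingertips stand 25 mm ahead of it and the grasp point (between the pads) lies 6 mm ahead of it; z points along the fingers, y is the line along which they close (so a half turn about z gives the same grasp; the last joint's range is limited). The gripper opens to 92 mm and grips with 3 to 60 N. Pads are 19 mm wide; open, the fingers measure 130 mm over their backs; the gripper's body (75 mm by 190 mm) begins 47 mm behind the grasp point.
Start: joints at [1.131, 0.434, 0.025, 1.573, -0.012, 1.134, -0.075], TCP at [0.207, -0.59, 0.252] pointing down, gripper open.
Joint ranges: [-2.62, 2.62], [-0.44, 2.09], [-1.27, 1.32], [0.08, 2.57], [-1.32, 4.46], [0.12, 2], [-2.74, 2.74]. Speed limits (rad/s): [2.22, 2.22, 3.01, 3.01, 3.14, 3.14, 3.14].

INTERFACE

Orientations are given as a rotation vector (axis times angle).
In Python, from cell import observe, get_image, camera_model, job_done, silhouettes, place_of gives the robot as it stands.
- The arm moves only by the shell command python3 -m crank 'ROWS'. ROWS is a JSON object of lists of equal length, an entry for each row: "gripper": the opening, from 0 (shut) to 1 (fully open); "translation": the shift along the tool's x, y, z in mm, a list of three; "rot": the turn, a rotation vector about the tool's x, y, z in rad, a list of three. In form: {"gripper": [gripper, ...], "translation": [[x, y, z], ...], "rot": [[rx, ry, rz], ...]}. A call has exactly 10 rows; each row shifts and turns the commanded pose from where the row before left it, along the tool's axes as they then stand; what a row does not reach is not made up. A row lasts 1/12 s, in which the tool goes at most 41.7 mm and 7.16 degrees, less where a joint would pass 70% of its speed; a pose out of reach is approached as far as the arm can. A call is refused whole if a number of a shift passes 41.7 or a number of a turn 0.125, either way. A call with a gripper value outside its range is refused whole. The fingers move at their own pace and stop on an object; the grip force is fixed at half the most. Time passes only in rows, so rows that do not move let the fingers close, or fill a call up. It gives the time, the measured TCP pose, the force, the opening and the grip force at its end, in the units of the state.
- observe(): the state, without advancing time (a new reading comes with each control period).
- get_image(name): name is "side" or "top"; returns the picture (480x640x3 uint8, red, green, blue); there is no depth.
- camera_model(name): a dict with "vfov" (degrees; the focal length in pixels is half the picture's height over the tangent of half this angle, whatever the lens; pixels are square), "cx", "cy" (the principal point, pixels), "world_from_camera" (4x4, takes a point from camera to world coordinates). Camera axes: x right, y down, z forward; pixel columns grow to the right and rows downward; lengths in m; the calibration is good to about 2 mm. A picture is of the moment at which its call begins. camera_model takes no time and is no camera call.
- job_done(): hands the job in; it is judged then, once.
Trained networks look in the newest picture that a camera, given by its name, has taken for a name from the list of things; names that differ only in an ending like _2 or _b are one class to them, and where a whole thing is asked for, a point or a joint stands for the part that bears it (a point fixed in the world has none). Each returns a list of dicts, best first, with "p" (0 to 1); they miss things now and then, are a little off and sometimes report something else, mostly with a low value. They report only what shows in the picture. A call takes as long as a camera call. They do not tell look-alikes from the thing itself.
- silhouettes(thing, camera): "mask" (480x640 bool, what is visible of it) and "at" ([column, row] in pixels, amid what is visible of it).
- place_of(thing, camera): "at" ([column, row] in pixels: a listed point, or the origin of a listed thing).
The state is a dict: "clock": time; "qpos": joint angles; "dq": joint speeds; "joint_efforts": joint torques, N m; "tool_pos": TCP position; "ee_rot": TCP orientation; "force": force on the tool from outside, world axes, zero at the start; "ft_torque": the same for the moment, N m; "grip_width": finger opening in m; "finger_force": force on a finger pad.
Only numpy, scipy, OpenCV 4.12 (cv2) and the standard library are available. Lean on these libraries where they do the work, as an engineer would, in place of code of your own. Each camera call takes 0.05 s, during which the arm holds its last target. There are 200 camera calls.

## Working session

There is one attempt and no reset: what is moved stays moved. The work goes in short steps, Python scripts to look and compute and a shell command to move; the robot and the scene stay as the last step left them, time stands still between calls to the robot, and variables do not carry over. Pictures are saved under pics/ and viewed, at most 10 in all, crops included, and the job is handed in when it is done.

```bash
ls; mkdir -p pics; cat > h.py <<'E'
import numpy as np, cv2
from cell import *
def ray(cam,px):
    m=camera_model(cam);f=240/np.tan(np.radians(m["vfov"]/2));T=np.array(m["world_from_camera"])
    d=T[:3,:3]@np.array([(px[0]-m["cx"])/f,(px[1]-m["cy"])/f,1]);return T[:3,3],d/np.linalg.norm(d)
def at_z(cam,px,z):
    o,d=ray(cam,px);return o+d*(z-o[2])/d[2]
def proj(cam,p):
    m=camera_model(cam);f=240/np.tan(np.radians(m["vfov"]/2));T=np.linalg.inv(np.array(m["world_from_camera"]))
    c=T[:3,:3]@np.array(p)+T[:3,3];return np.array([m["cx"]+f*c[0]/c[2],m["cy"]+f*c[1]/c[2]])
E
python3 - <<'E'
from h import *
np.set_printoptions(precision=4,suppress=True)
s=observe();print(s)
for c in("top","side"):
    im=get_image(c);cv2.imwrite(f"pics/{c}0.png",im[:,:,::-1])
    print(c,camera_model(c))
    for t,z in(("place_1",.034),("place_2",.034),("place_3",.034),("hole",.056),("block",0),("panel",0)):
        for r in place_of(t,c)[:3]: print(c,t,round(r["p"],2),np.round(r["at"],1),at_z(c,r["at"],z))
E
```

```text
pics
{'clock': 0.0, 'qpos': array([ 1.1314,  0.4352,  0.025 ,  1.5741, -0.0115,  1.134 , -0.0751]), 'dq': array([-0.0004, -0.0002, -0.0014, -0.    , -0.0006,  0.0002,  0.0001]), 'joint_efforts': array([ -0.0005, -66.7847,   0.9848, -31.4456,  -0.0607,   0.043 ,
         0.0002]), 'tool_pos': array([ 0.2063, -0.5895,  0.251 ]), 'ee_rot': array([-3.0957, -0.5263,  0.0007]), 'force': array([ 0.6574, -0.5943, -0.3004]), 'ft_torque': array([ 0.0053,  0.057 , -0.0243]), 'finger_force': 0.0, 'grip_width': 0.09153440561497449}
top {'vfov': 45.785764646193286, 'cx': 330.69903453467055, 'cy': 242.41214821778178, 'world_from_camera': array([[-0.3593, -0.8522,  0.3804, -0.0521],
       [-0.9332,  0.3307, -0.1405,  0.2381],
       [-0.0061, -0.4055, -0.9141,  1.5299],
       [ 0.    ,  0.    ,  0.    ,  1.    ]])}
top place_1 0.94 [443.6 271.4] [ 0.3724 -0.2558  0.034 ]
top place_1 0.83 [261.7 301.9] [0.472  0.2497 0.034 ]
top place_1 0.83 [457.3 266. ] [ 0.3732 -0.2989  0.034 ]
top place_2 0.94 [443.6 271.4] [ 0.3724 -0.2558  0.034 ]
top place_2 0.83 [261.7 301.9] [0.472  0.2497 0.034 ]
top plac
[... 795 characters left out ...]
4 206.7] [0.4469 0.1991 0.034 ]
side place_1 0.78 [385.7 201.3] [0.492  0.3168 0.034 ]
side place_1 0.78 [170.6 252.2] [ 0.3754 -0.2973  0.034 ]
side place_2 0.83 [344.4 206.7] [0.4469 0.1991 0.034 ]
side place_2 0.78 [385.7 201.3] [0.492  0.3168 0.034 ]
side place_2 0.78 [170.6 252.2] [ 0.3754 -0.2973  0.034 ]
side place_3 0.83 [344.4 206.7] [0.4469 0.1991 0.034 ]
side place_3 0.78 [385.7 201.3] [0.492  0.3168 0.034 ]
side place_3 0.78 [170.6 252.2] [ 0.3754 -0.2973  0.034 ]
side hole 0.56 [265.2 268.7] [ 0.6001 -0.1513  0.056 ]
side block 0.76 [362.  215.7] [0.4722 0.2456 0.    ]
side block 0.56 [182.  260.5] [ 0.3783 -0.2735  0.    ]
side panel 0.79 [252.1 304.6] [ 0.6346 -0.2098  0.    ]
```

View pics/top0.png

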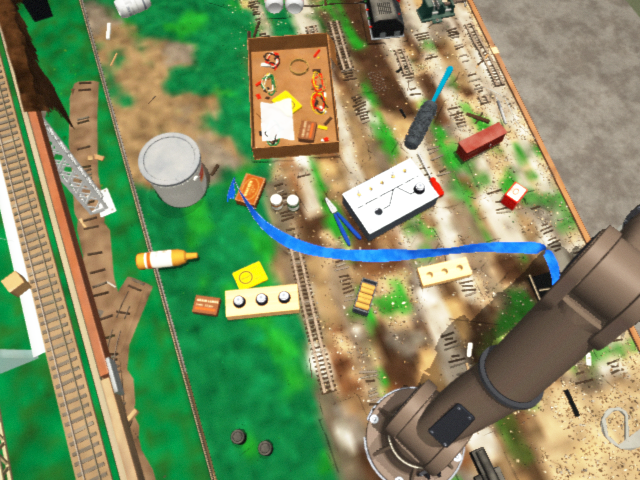

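View pics/side0.png

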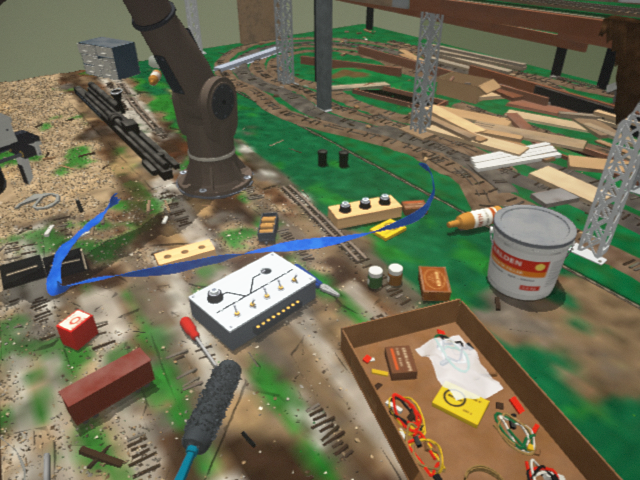

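Larger block, holding the three buttons: top (261,302), side (365,210). Its look-alike is the bare smaller block at top (444,271), side (184,252). The panel is at top (390,197); its empty hole is at about (379,212) and its fitted button at (419,188). Both jars, the wagon and the others are clear of these. I'll check this choice in one close crop.

```bash
python3 - <<'E'
import cv2,numpy as np
t=cv2.imread("pics/top0.png");s=cv2.imread("pics/side0.png")
def c(im,x,y,w=100,h=75,k=4):return cv2.resize(im[y:y+h,x:x+w],None,fx=k,fy=k,interpolation=cv2.INTER_CUBIC)
cv2.imwrite("pics/crop.png",np.vstack([np.hstack([c(t,212,265),c(t,342,155)]),np.hstack([c(s,320,175),c(s,190,250,)])]))
E
```

```text
(no output)
```

View pics/crop.png

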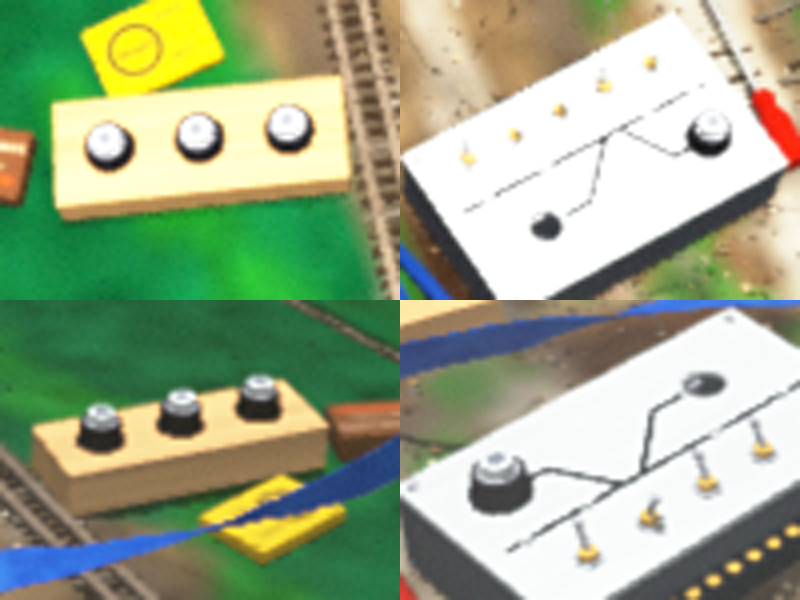

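The crop shows the larger block with three buttons at top (239,301), (262,298), (284,296). It also shows the panel's bare dark hole at top (378.5,211.5), side (266,271), and the fitted button at top (419,188). The chosen things match the description; the network's hole point is about 5 px off, so I'll use blob centroids.

```bash
cat > fit.py <<'E'
from h import *
from scipy.optimize import least_squares
def near(mask,px):
    n,l,st,ce=cv2.connectedComponentsWithStats(mask.astype(np.uint8))
    i=1+np.argmin(np.linalg.norm(ce[1:]-px,axis=1));return ce[i],st[i]
def sil(cam,p,parts):   # centroid of the drawn model silhouette, 16x supersampled
    P=proj(cam,p);K=16;m=np.zeros((60*K,60*K),np.uint8);o=P-30
    a=np.linspace(0,6.283,48)
    for r,z0,z1 in parts:
        q=np.array([proj(cam,p+np.array([r*np.cos(t),r*np.sin(t),z])) for z in(z0,z1) for t in a])
        cv2.fillConvexPoly(m,cv2.convexHull(np.round((q-o+.5)*K).astype(np.int32)),1)
    M=cv2.moments(m,True);return o+np.array([M["m10"],M["m01"]])/M["m00"]/K-.5
BTN=[(.018,0,.0035),(.015,.0035,.017),(.009,.017,.025)]
HOLE=[(.013,-.0002,0)]
def obs_btn(cam,im,px):
    h=im.astype(int);m=(h[:,:,0]-h[:,:,2])<45
    w=np.zeros_like(m);x,y=np.round(px).astype(int);w[y-14:y+15,x-13:x+14]=1
    return near(m&w,px)
E
python3 - <<'E'
from fit import *
np.set_printoptions(precision=4,suppress=True)
I={c:cv2.imread(f"pics/{c}0.png")[:,:,::-1] for c in("top","side")}
g={"top":[(239,301),(262,298),(284,296)],"side":[(385,199),(365,203),(345,207)]}
O={}
for c in g: 
    O[c]=[]
    for p in g[c]:
        ce,st=obs_btn(c,I[c],p);O[c].append(ce);print(c,ce,st)
def pts(v):
    return [np.array([v[0],v[1],.034])+k*.062*np.array([-np.sin(v[2]),np.cos(v[2]),0]) for k in(1,0,-1)]
def f(v,cams=("top","side")):return np.concatenate([sil(c,p,BTN)-o for c in cams for p,o in zip(pts(v),O[c])])
for cams in (("top",),("side",),("top","side")):
    r=least_squares(f,[.47,.25,0.2],args=(cams,),diff_step=1e-2,x_scale=[.1,.1,.3]);print(cams,r.x,r.fun)
print(np.array(pts(r.x)))
for c,p in(("top",(378.5,211.5)),("side",(266,270.5))):
    im=I[c].max(2).astype(float);x,y=int(p[0]),int(p[1])
    w=im[y-8:y+9,x-11:x+12];print(c);print(w.astype(int))
E
```

```text
top [238.8598 301.271 ] [234 296  11  12 107]
top [261.4175 299.    ] [256 293  12  12 103]
top [283.9223 296.7961] [279 291  11  12 103]
side [385.1051 192.5844] [372 185  27  20 409]
side [364.0298 196.2114] [352 189  27  20 369]
side [344.0902 200.2186] [332 193  27  20 366]Traceback (most recent call last):
  File "<stdin>", line 14, in <module>
    return func(*args, **kwargs)
    vector_fun = VectorFunction(
        fun_wrapped,
    ...<6 lines>...
        workers=workers
    )
    self.J, dct = approx_derivative(
                  ~~~~~~~~~~~~~~~~~^
        self.fun_wrapped, self.x, f0=self.f, **finite_diff_options
        ^^^^^^^^^^^^^^^^^^^^^^^^^^^^^^^^^^^^^^^^^^^^^^^^^^^^^^^^^^
    )
    ^
    J, _nfev = _dense_difference(fun_wrapped, x0, f0, h,
               ~~~~~~~~~~~~~~~~~^^^^^^^^^^^^^^^^^^^^^^^^
                             use_one_sided, method,
                             ^^^^^^^^^^^^^^^^^^^^^^
                             mf)
                             ^^^
    df = [f_eval - f0 for f_eval in f_evals]
                                    ^^^^^^^
    f = np.atleast_1d(self.fun(x, *self.args, **self.kwargs))
                      ~~~~~~~~^^^^^^^^^^^^^^^^^^^^^^^^^^^^^^
    return np.atleast_1d(self.fun(x))
                         ~~~~~~~~^^^
    return self.f(x, *self.args, **self.kwargs)
           ~~~~~~^^^^^^^^^^^^^^^^^^^^^^^^^^^^^^
  File "<stdin>", line 12, in f
  File "fit.py", line 10, in sil
    q=np.array([proj(cam,p+np.array([r*np.cos(t),r*np.sin(t),z])) for z in(z0,z1) for t in a])
                ~~~~^^^^^^^^^^^^^^^^^^^^^^^^^^^^^^^^^^^^^^^^^^^^^
  File "h.py", line 9, in proj
    m=camera_model(cam);f=240/np.tan(np.radians(m["vfov"]/2));T=np.linalg.inv(np.array(m["world_from_camera"]))
ValueError: time passes only in moves, steps and waits
```

```bash
sed -i 's/^from cell import \*/from cell import *\nimport cell,functools\ncamera_model=functools.lru_cache(None)(cell.camera_model)/' h.py
sed -i 's/m=(h\[:,:,0\]-h\[:,:,2\])<45/m=(h.max(2)-h.min(2))<45/' fit.py
cat > run.py <<'E'
from fit import *
np.set_printoptions(precision=4,suppress=True,linewidth=150)
I={c:cv2.imread(f"pics/{c}0.png")[:,:,::-1] for c in("top","side")}
g={"top":[(239,301),(262,298),(284,296)],"side":[(385,199),(365,203),(345,207)]}
O={}
for c in g: 
    O[c]=[]
    for p in g[c]:
        ce,st=obs_btn(c,I[c],p);O[c].append(ce);print(c,ce,st)
def pts(v):
    return [np.array([v[0],v[1],.034])+k*.062*np.array([-np.sin(v[2]),np.cos(v[2]),0]) for k in(1,0,-1)]
def f(v,cams=("top","side")):return np.concatenate([sil(c,p,BTN)-o for c in cams for p,o in zip(pts(v),O[c])])
for cams in (("top",),("side",),("top","side")):
    r=least_squares(f,[.47,.25,0.2],args=(cams,),diff_step=1e-2,x_scale=[.1,.1,.3]);print(cams,r.x,r.fun)
print(np.array(pts(r.x)))
H={}
for c,p in(("top",(378.5,211.5)),("side",(266,270.5))):
    im=I[c].max(2).astype(float);x,y=int(p[0]),int(p[1])
    w=im[y-7:y+8,x-8:x+9];W=np.clip((225-w)/180,0,1);print(c);print(w.astype(int))
    m=(w<140);n,l,st,ce=cv2.connectedComponentsWithStats(m.astype(np.uint8));i=1+np.argmax(st[1:,4]);k=cv2.dilate((l==i).astype(np.uint8),np.ones((3,3)))*W
    yy,xx=np.mgrid[y-7:y+8,x-8:x+9];H[c]=np.array([(k*xx).sum(),(k*yy).sum()])/k.sum();print(H[c],st[i],at_z(c,H[c],.056))
E
python3 run.py
```

```text
top [238.8598 301.271 ] [234 296  11  12 107]
top [261.4175 299.    ] [256 293  12  12 103]
top [283.9223 296.7961] [279 291  11  12 103]
side [384.0755 198.8868] [379 193  11  12 106]
side [365.1282 202.3162] [359 196  18  13 117]
side [344.5321 206.8991] [339 201  12  12 109]
('top',) [ 0.4789  0.2478 -0.2646] [ 0.0258 -0.0135  0.0016  0.0239 -0.0275 -0.0096]
('side',) [ 0.474   0.2518 -0.2513] [-0.0189  0.0166 -0.3942  0.364   0.4057 -0.343 ]
('top', 'side') [ 0.478   0.2485 -0.2608] [-0.1106  0.476  -0.1297  0.4318 -0.1588  0.3124  0.0973  0.9683 -0.4367  1.2571  0.2335  0.4599]
[[0.4939 0.3084 0.034 ]
 [0.478  0.2485 0.034 ]
 [0.462  0.1886 0.034 ]]
top
[[255 255 255 255 255 255 255 255 255 255 255 255 255 255 255 255 255]
 [255 255 255 255 255 255 255 255 255 255 255 255 255 255 255 255 255]
 [255 255 255 255 255 255 255 255 255 255 255 255 255 255 255 255 242]
 [255 255 255 255 255 255 255 254 250 244 254 255 255 255 237 185 197]
 [255 255 255 255 255 250 231 228 168 146 204 252 255 239 203 237 255]
 [255 255 255 255 252 230 245 200 108  81  97 173 243 250 255 255 255]
 [255 2
[... 1129 characters left out ...]
251 251 242 216 168 147 143 108  96  96 103 118 158 225 250 252 251]
 [252 248 212 153 142 175 192 127  86  83  82  83 102 185 245 252 251]
 [252 250 220 148 176 181 139  97  80  83  82  79 103 190 247 252 251]
 [252 247 225 168 148 125 103  81  83  82  86 101 164 237 253 252 251]
 [235 189 213 222 181 155 133 115 116 127 150 188 237 254 252 252 251]
 [149 135 205 245 250 238 223 217 214 228 248 255 254 253 252 251 251]
 [164 223 253 253 253 253 254 254 254 254 253 253 252 252 251 250 251]
 [254 253 252 252 252 252 252 252 252 252 252 252 251 251 250 250 251]
 [253 252 251 251 251 251 251 252 251 251 251 251 251 250 250 252 252]]
[266.5538 270.7788] [ 5  6  8  5 29] [ 0.6089 -0.1528  0.056 ]
```

```bash
cat > go.py <<'E'
# usage: go.py x y z yaw_of_tool_y(deg): prints remaining shift (mm, tool axes) and turn
import sys;from h import *
from scipy.spatial.transform import Rotation as R
s=observe();x,y,z,w=map(float,sys.argv[1:5]);r=R.from_rotvec(s["ee_rot"]);M=r.as_matrix()
d=np.array([x,y,z])-s["tool_pos"];t=np.array([np.cos(np.radians(w)),np.sin(np.radians(w)),0])
a=M.T@t;print("t",round(s["clock"],2),"pos",np.round(s["tool_pos"],4),"tool mm",np.round(M.T@d*1e3,1),"rz",round(float(np.arctan2(-a[0],a[1])),3),"tilt",np.round(M[:2,2],4),"F",np.round(s["force"],2),"q",np.round(s["qpos"],2),"w",round(s["grip_width"],4))
E
python3 -m crank '{"gripper":[0,0,0,0,0,0,0,0,0,0],"translation":[[22.7,-29.5,0],[22.7,-29.5,0],[22.7,-29.5,0],[22.7,-29.5,0],[22.7,-29.5,0],[22.7,-29.5,0],[22.7,-29.5,0],[22.7,-29.5,0],[22.7,-29.5,0],[22.7,-29.5,0]],"rot":[[0,0,0],[0,0,0],[0,0,0],[0,0,0],[0,0,0],[0,0,0],[0,0,0],[0,0,0],[0,0,0],[0,0,0]]}'
python3 go.py 0.462 0.1886 0.09 -15
```

```text
clock: 1.53
tool_pos: [0.3235, -0.2348, 0.252]
ee_rot: [3.096, 0.526, 0.001]
force: [1.5, 0.2, -0.1]
grip_width: 0.0299
finger_force: 0.0
t 1.53 pos [ 0.3235 -0.2348  0.252 ] tool mm [ 270.5 -354.1  161.8] rz -0.972 tilt [ 0.0007 -0.0008] F [ 1.49  0.21 -0.06] q [ 0.68  0.08 -0.2   2.06  0.02  1.   -0.76] w 0.0299
```

```bash

python3 -m crank '{"gripper":[0,0,0,0,0,0,0,0,0,0],"translation":[[22.5,-29.5,0],[22.5,-29.5,0],[22.5,-29.5,0],[22.5,-29.5,0],[22.5,-29.5,0],[22.5,-29.5,0],[22.5,-29.5,0],[22.5,-29.5,0],[22.5,-29.5,0],[22.5,-29.5,0]],"rot":[[0,0,0],[0,0,0],[0,0,0],[0,0,0],[0,0,0],[0,0,0],[0,0,0],[0,0,0],[0,0,0],[0,0,0]]}'
python3 -m crank '{"gripper":[0,0,0,0,0,0,0,0,0,0],"translation":[[22.5,-29.5,0],[22.5,-29.5,0],[0,0,14],[0,0,14],[0,0,14],[0,0,14],[0,0,14],[0,0,14],[0,0,14],[0,0,14]],"rot":[[0,0,0],[0,0,0],[0,0,-0.1215],[0,0,-0.1215],[0,0,-0.1215],[0,0,-0.1215],[0,0,-0.1215],[0,0,-0.1215],[0,0,-0.1215],[0,0,-0.1215]]}'
python3 go.py 0.462 0.1886 0.09 -15
```

```text
clock: 2.37
tool_pos: [0.4385, 0.118, 0.252]
ee_rot: [3.097, 0.526, 0.001]
force: [-0.1, -0.4, -0.3]
grip_width: 0.0004
finger_force: 0.0
clock: 3.2
tool_pos: [0.4614, 0.1869, 0.1392]
ee_rot: [2.487, 1.919, 0.001]
force: [-0.8, -0.6, 0.9]
grip_width: 0.0
finger_force: 0.0
t 3.2 pos [0.4614 0.1869 0.1392] tool mm [ 1.8  0.2 49.2] rz 0.005 tilt [0.0004 0.0002] F [-0.76 -0.63  0.86] q [ 0.07  0.47 -0.74  1.97  0.42  0.86 -1.15] w 0.0
```

```bash

python3 -m crank '{"gripper":[0,0,0,0,0,0,0,0,0,0],"translation":[[0.3,0.2,9],[0.3,0,9],[0.3,0,9],[0.3,0,8],[0.3,0,5],[0,0,4],[0,0,0],[0,0,0],[0,0,0],[0,0,0]],"rot":[[0,0,0],[0,0,0],[0,0,0],[0,0,0],[0,0,0],[0,0,0],[0,0,0],[0,0,0],[0,0,0],[0,0,0]]}'
python3 go.py 0.462 0.1886 0.084 -15
python3 - <<'E'
from h import *
I={c:get_image(c)[:,:,::-1] for c in("top","side")}
for c in I: cv2.imwrite(f"pics/{c}1.png",I[c])
def c(im,x,y,w=80,h=120,k=5):return cv2.resize(im[y:y+h,x:x+w],None,fx=k,fy=k,interpolation=cv2.INTER_CUBIC)
cv2.imwrite("pics/crop1.png",np.hstack([c(I["top"],230,230),c(I["side"],320,130)]))
s=observe();tip=s["tool_pos"]-[0,0,.025];print([proj(k,tip) for k in("top","side")])
E
```

```text
clock: 4.03
tool_pos: [0.4621, 0.1884, 0.0961]
ee_rot: [2.493, 1.912, 0.001]
force: [0.5, -0.4, -0.2]
grip_width: 0.0008
finger_force: 0.0
t 4.03 pos [0.4621 0.1884 0.0961] tool mm [ 0.2 -0.1 12.1] rz -0.001 tilt [0.0008 0.0002] F [ 0.48 -0.39 -0.18] q [ 0.02  0.53 -0.69  2.01  0.48  0.77 -1.22] w 0.0008
[array([282.8438591 , 293.11495292]), array([344.93403533, 198.51828972])]
```

View pics/crop1.png

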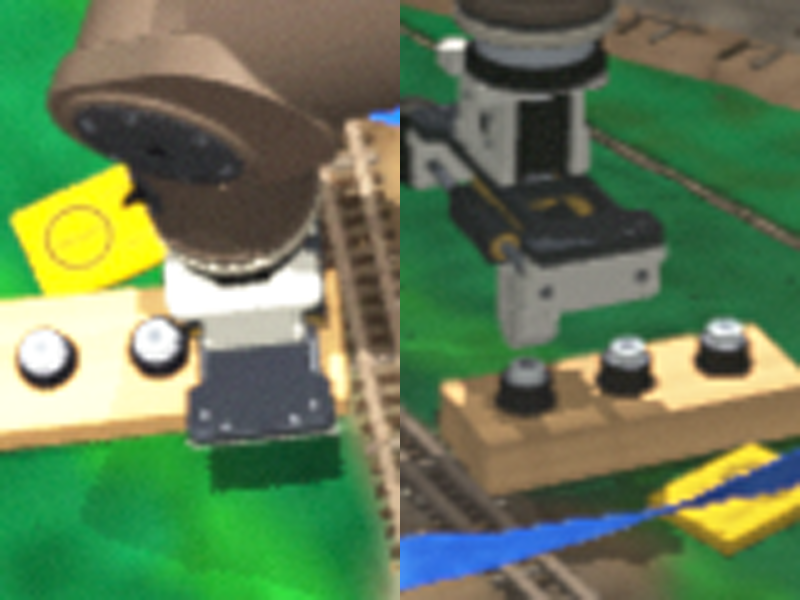

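The gripper tip is over the place_3 key: tip at side (346,199), button at (345,205). Now I press slowly.

```bash

python3 -m crank '{"gripper":[0,0,0,0,0,0,0,0,0,0],"translation":[[0,0,3],[0,0,2],[0,0,1],[0,0,0.7],[0,0,0.7],[0,0,0.7],[0,0,0.6],[0,0,0.6],[0,0,0.6],[0,0,0.6]],"rot":[[0,0,0],[0,0,0],[0,0,0],[0,0,0],[0,0,0],[0,0,0],[0,0,0],[0,0,0],[0,0,0],[0,0,0]]}'
python3 go.py 0.462 0.1886 0.084 -15
python3 -m crank '{"gripper":[0,0,0,0,0,0,0,0,0,0],"translation":[[0,0,0.3],[0,0,0.3],[0,0,0.3],[0,0,0.3],[0,0,0.3],[0,0,0.3],[0,0,0.2],[0,0,0],[0,0,0],[0,0,0]],"rot":[[0,0,0],[0,0,0],[0,0,0],[0,0,0],[0,0,0],[0,0,0],[0,0,0],[0,0,0],[0,0,0],[0,0,0]]}'
python3 go.py 0.462 0.1886 0.084 -15
```

```text
clock: 4.97
tool_pos: [0.4618, 0.1883, 0.0852]
ee_rot: [2.493, 1.912, 0.0]
force: [-0.9, 1.0, 0.8]
grip_width: 0.0006
finger_force: 0.0
t 4.97 pos [0.4618 0.1883 0.0852] tool mm [0.4 0.1 1.2] rz -0.0 tilt [0.0001 0.    ] F [-0.88  1.03  0.76] q [ 0.01  0.55 -0.68  2.02  0.5   0.75 -1.24] w 0.0006
clock: 5.8
tool_pos: [0.4618, 0.1883, 0.0833]
ee_rot: [2.493, 1.912, 0.0]
force: [-0.1, -1.3, 5.2]
grip_width: 0.0002
finger_force: 2.2
t 5.8 pos [0.4618 0.1883 0.0833] tool mm [ 0.4  0.1 -0.7] rz -0.0 tilt [ 0.0001 -0.    ] F [-0.09 -1.31  5.21] q [ 0.01  0.55 -0.68  2.02  0.5   0.75 -1.24] w 0.0002
```

```bash

python3 -m crank '{"gripper":[0,0,0,0,0,0,0,0,0,0],"translation":[[0,0,0.25],[0,0,0.25],[0,0,0.25],[0,0,0.25],[0,0,0.2],[0,0,0],[0,0,0],[0,0,0],[0,0,0],[0,0,0]],"rot":[[0,0,0],[0,0,0],[0,0,0],[0,0,0],[0,0,0],[0,0,0],[0,0,0],[0,0,0],[0,0,0],[0,0,0]]}' | egrep 'tool|force'
python3 -m crank '{"gripper":[0,0,0,0,0,0,0,0,0,0],"translation":[[0,0,0.25],[0,0,0.25],[0,0,0.25],[0,0,0.25],[0,0,0.2],[0,0,0],[0,0,0],[0,0,0],[0,0,0],[0,0,0]],"rot":[[0,0,0],[0,0,0],[0,0,0],[0,0,0],[0,0,0],[0,0,0],[0,0,0],[0,0,0],[0,0,0],[0,0,0]]}' | egrep 'tool|force'
python3 -m crank '{"gripper":[0,0,0,0,0,0,0,0,0,0],"translation":[[0,0,0.2],[0,0,0.2],[0,0,0.2],[0,0,0.2],[0,0,0.2],[0,0,0],[0,0,0],[0,0,0],[0,0,0],[0,0,0]],"rot":[[0,0,0],[0,0,0],[0,0,0],[0,0,0],[0,0,0],[0,0,0],[0,0,0],[0,0,0],[0,0,0],[0,0,0]]}' | egrep 'tool|force'
```

```text
tool_pos: [0.4618, 0.1883, 0.0821]
force: [-1.8, -0.4, 4.4]
finger_force: 2.6
tool_pos: [0.4618, 0.1883, 0.0808]
force: [-0.5, 0.1, 3.1]
finger_force: 1.2
tool_pos: [0.4618, 0.1882, 0.0798]
force: [-0.3, -0.6, 0.7]
finger_force: 0.5
```

Place_3 snapped: 5.2 N at about 2 mm, 0.7 N at about 5.4 mm. It is the sound one. Back off, open, and grip its collar.

```bash

python3 -m crank '{"gripper":[0,0,0,0,0.6,0.6,0.6,0.6,0.6,0.6],"translation":[[0,0,-2],[0,0,-4],[0,0,-7],[0,0,-7],[0,0,0],[0,0,0],[0,0,0],[0,0,0],[0,0,0],[0,0,0]],"rot":[[0,0,0],[0,0,0],[0,0,0],[0,0,0],[0,0,0],[0,0,0],[0,0,0],[0,0,0],[0,0,0],[0,0,0]]}'
python3 go.py 0.4618 0.1883 0.0655 -15
python3 - <<'E'
from fit import *
I={c:get_image(c) for c in("top","side")}
for c in I: cv2.imwrite(f"pics/{c}2.png",I[c][:,:,::-1])
def c(im,x,y,w=80,h=120,k=5):return cv2.resize(im[y:y+h,x:x+w,::-1],None,fx=k,fy=k,interpolation=cv2.INTER_CUBIC)
cv2.imwrite("pics/crop2.png",np.hstack([c(I["top"],230,230),c(I["side"],320,130)]))
E
```

```text
clock: 9.13
tool_pos: [0.4616, 0.1882, 0.0996]
ee_rot: [-2.493, -1.912, 0.001]
force: [0.5, 0.3, -0.1]
grip_width: 0.036
finger_force: 0.0
t 9.13 pos [0.4616 0.1882 0.0996] tool mm [ 0.2  0.1 34.1] rz -0.0 tilt [-0.0004 -0.0002] F [ 0.49  0.28 -0.11] q [ 0.03  0.53 -0.7   2.    0.48  0.78 -1.22] w 0.036
```

View pics/crop2.png

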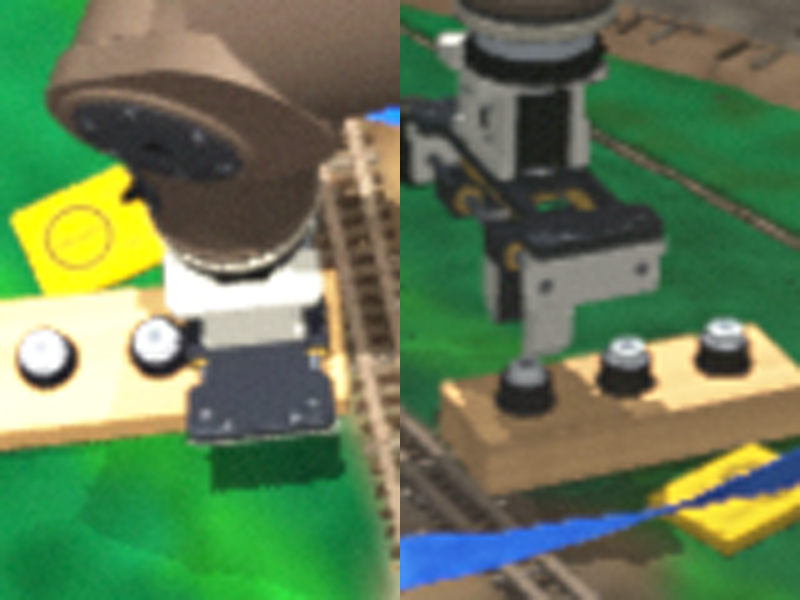

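The opened jaws straddle the place_3 button (side (345,205)) and line up with it. I'll go down, close and lift.

```bash

python3 -m crank '{"gripper":[0.6,0.6,0.6,0.6,0.6,0.6,0.6,0.6,0.6,0.6],"translation":[[0,0,0],[0,0,0],[0,0,6],[0,0,6],[0,0,6],[0,0,6],[0,0,5],[0,0,3],[0,0,2],[0,0,0]],"rot":[[0,0,0],[0,0,0],[0,0,0],[0,0,0],[0,0,0],[0,0,0],[0,0,0],[0,0,0],[0,0,0],[0,0,0]]}'
python3 -m crank '{"gripper":[0,0,0,0,0,0,0,0,0,0],"translation":[[0,0,0],[0,0,0],[0,0,0],[0,0,0],[0,0,0],[0,0,0],[0,0,0],[0,0,0],[0,0,0],[0,0,0]],"rot":[[0,0,0],[0,0,0],[0,0,0],[0,0,0],[0,0,0],[0,0,0],[0,0,0],[0,0,0],[0,0,0],[0,0,0]]}'
python3 go.py 0.462 0.1886 0.0655 -15
```

```text
clock: 10.07
tool_pos: [0.4615, 0.1882, 0.0653]
ee_rot: [-2.492, -1.912, 0.001]
force: [0.2, -0.6, 0.0]
grip_width: 0.0551
finger_force: 0.0
clock: 10.9
tool_pos: [0.4629, 0.1883, 0.0662]
ee_rot: [2.493, 1.911, 0.003]
force: [5.7, -2.4, 2.8]
grip_width: 0.0289
finger_force: 30.0
t 10.9 pos [0.4629 0.1883 0.0662] tool mm [ 0.1 -0.9  0.7] rz -0.001 tilt [0.0018 0.0004] F [ 5.71 -2.45  2.77] q [-0.01  0.57 -0.66  2.03  0.53  0.71 -1.27] w 0.0289
```

```bash

python3 -m crank '{"gripper":[0,0,0,0,0,0,0,0,0,0],"translation":[[0,0.8,0],[0,0.7,0],[0,0,-1],[0,0,-2],[0,0,-4],[0,0,-6],[0,0,-8],[0,0,-10],[0,0,-12],[0,0,-14]],"rot":[[0,0,0],[0,0,0],[0,0,0],[0,0,0],[0,0,0],[0,0,0],[0,0,0],[0,0,0],[0,0,0],[0,0,0]]}'
python3 go.py 0.605 -0.153 0.14 -15
python3 - <<'E'
from fit import *
# panel yaw: white plate mask
for c in("top","side"):
    im=cv2.imread(f"pics/{c}0.png");b=(390,197) if c=="top" else(253,297)
    m=(im.min(2)>205).astype(np.uint8);m=cv2.morphologyEx(m,cv2.MORPH_CLOSE,np.ones((5,5)))
    n,l,st,ce=cv2.connectedComponentsWithStats(m);i=l[b[1],b[0]];print(c,i,st[i])
    q=cv2.approxPolyDP(cv2.findContours((l==i).astype(np.uint8),0,2)[0][0],8,True)[:,0]
    for p in q: print(p,np.round(at_z(c,p,.056)[:2],4))
E
```

```text
clock: 11.73
tool_pos: [0.4624, 0.1878, 0.1238]
ee_rot: [-2.492, -1.912, 0.002]
force: [-0.1, 0.1, -3.5]
grip_width: 0.0291
finger_force: 30.0
t 11.73 pos [0.4624 0.1878 0.1238] tool mm [-292.3  225.8  -16.2] rz 0.0 tilt [-0.0012 -0.0005] F [-0.13  0.07 -3.46] q [ 0.05  0.49 -0.73  1.98  0.44  0.83 -1.18] w 0.0291
top 46 [ 342  146   97   88 4088]
[420 146] [ 0.764  -0.3597]
[342 194] [ 0.695  -0.0756]
[368 232] [ 0.5531 -0.0996]
[438 195] [ 0.5895 -0.3376]
side 16 [ 189  252  126   79 4453]
[314 278] [ 0.6948 -0.0787]
[272 252] [ 0.5507 -0.1035]
[189 297] [ 0.5934 -0.3375]
[230 330] [ 0.7368 -0.3115]
```

```bash

python3 -m crank '{"gripper":[0,0,0,0,0,0,0,0,0,0],"translation":[[-29,22.5,-6],[-29,22.5,-6],[-29,22.5,-6],[-29,22.5,-4],[-29,22.5,0],[-29,22.5,0],[-29,22.5,0],[-29,22.5,0],[-29,22.5,0],[-29,22.5,0]],"rot":[[0,0,0],[0,0,0],[0,0,0],[0,0,0],[0,0,0],[0,0,0],[0,0,0],[0,0,0],[0,0,0],[0,0,0]]}'
python3 -m crank '{"gripper":[0,0,0,0,0,0,0,0,0,0],"translation":[[0,0,0],[0,0,0],[0,0,0],[0,0,0],[0,0,0],[0,0,0],[0,0,0],[0,0,0],[0,0,0],[0,0,0]],"rot":[[0,0,0.1143],[0,0,0.1143],[0,0,0.1143],[0,0,0.1143],[0,0,0.1143],[0,0,0.1143],[0,0,0.1143],[0,0,0.1143],[0,0,0.1143],[0,0,0.1143]]}'
python3 go.py 0.605 -0.1535 0.125 -80.5
```

```text
clock: 12.57
tool_pos: [0.6054, -0.1522, 0.1461]
ee_rot: [-2.492, -1.912, -0.0]
force: [0.1, 1.0, -1.7]
grip_width: 0.0288
finger_force: 30.0
clock: 13.4
tool_pos: [0.6051, -0.1499, 0.1459]
ee_rot: [-3.13, -0.252, -0.0]
force: [0.4, 0.7, -2.8]
grip_width: 0.0285
finger_force: 30.0
t 13.4 pos [ 0.6051 -0.1499  0.1459] tool mm [-0.7  3.5 20.9] rz -0.005 tilt [0.     0.0011] F [ 0.4   0.69 -2.79] q [ 0.42  0.57 -0.39  1.67  0.25  0.95 -1.47] w 0.0285
```

```bash

python3 -m crank '{"gripper":[0,0,0,0,0,0,0,0,0,0],"translation":[[-0.7,3.5,6],[0,0,6],[0,0,5],[0,0,4],[0,0,0],[0,0,0],[0,0,0],[0,0,0],[0,0,0],[0,0,0]],"rot":[[0,0,-0.005],[0,0,0],[0,0,0],[0,0,0],[0,0,0],[0,0,0],[0,0,0],[0,0,0],[0,0,0],[0,0,0]]}' >/dev/null
python3 go.py 0.605 -0.1535 0.125 -80.5
python3 - <<'E'
from fit import *
I={c:get_image(c) for c in("top","side")}
for c in I: cv2.imwrite(f"pics/{c}3.png",I[c][:,:,::-1])
x,y,w,h=235,225,66,60
a=cv2.resize(I["side"][y:y+h,x:x+w,::-1],None,fx=8,fy=8,interpolation=cv2.INTER_CUBIC)
p=observe()["tool_pos"];B=p-[0,0,.058]
t=np.linspace(0,6.28,40)
for P,r,col in((B,.009,(0,0,255)),(B+[0,0,.026],.018,(0,255,0)),(np.array([.605,-.1535,.056]),.013,(255,0,255))):
    for k in t:
        q=proj("side",P+[r*np.cos(k),r*np.sin(k),0]);cv2.circle(a,tuple(int(v) for v in (q-[x,y]+.5)*8),1,col,-1)
b=cv2.resize(I["top"][160:240,340:420,::-1],(264,264));b=np.vstack([b,np.zeros((480-264,264,3),np.uint8)])
cv2.imwrite("pics/crop3.png",np.hstack([a,b]))
E
```

```text
t 14.23 pos [ 0.6054 -0.1541  0.124 ] tool mm [-0.3 -0.6 -1. ] rz 0.005 tilt [ 0.0003 -0.0001] F [ 0.26 -0.19 -1.16] q [ 0.42  0.59 -0.38  1.69  0.27  0.91 -1.47] w 0.0287
```

View pics/crop3.png

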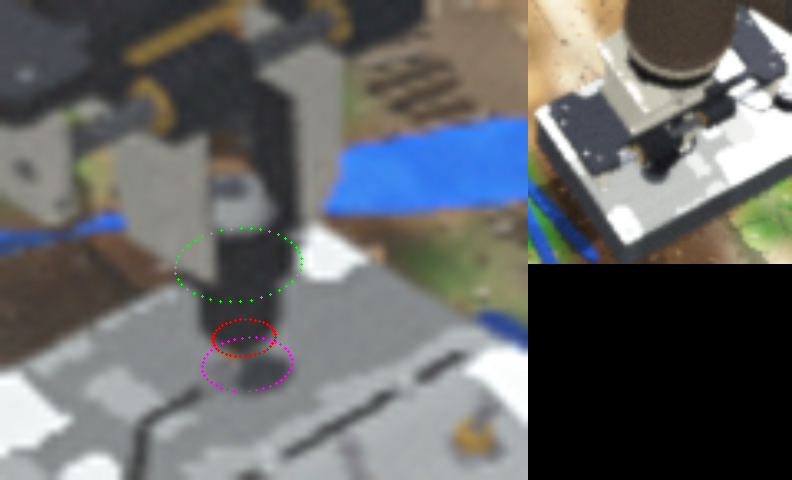

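The side view shows the held barrel tip at side (265,269) and the hole at (266.5,271). The hole sits right of and below my projection (magenta), so the true hole lies more to +x. I'll check against the top view with overlays.

```bash
python3 - <<'E'
from fit import *
p=observe()["tool_pos"];B=p-[0,0,.058]
I={c:cv2.imread(f"pics/{c}3.png") for c in("top","side")}
J=cv2.imread("pics/top0.png");out=[]
t=np.linspace(0,6.28,60)
for im,cam,x,y in((I["top"],"top",359,193),(J,"top",359,193)):
    w,h,k=39,39,10
    a=cv2.resize(im[y:y+h,x:x+w],None,fx=k,fy=k,interpolation=cv2.INTER_CUBIC)
    L=[(np.array([.603,-.1535,.056]),.013,(255,0,255)),(np.array([.608,-.1535,.056]),.013,(255,255,0))]
    if im is not J: L+=[(B,.009,(0,0,255)),(B+[0,0,.012],.012,(0,160,255)),(B+[0,0,.026],.018,(0,255,0))]
    for P,r,col in L:
        for s in t:
            q=proj(cam,P+[r*np.cos(s),r*np.sin(s),0]);cv2.circle(a,tuple(int(v) for v in (q-[x,y]+.5)*k),1,col,-1)
    out.append(a)
cv2.imwrite("pics/crop4.png",np.hstack(out))
E
```

```text
(no output)
```

View pics/crop4.png

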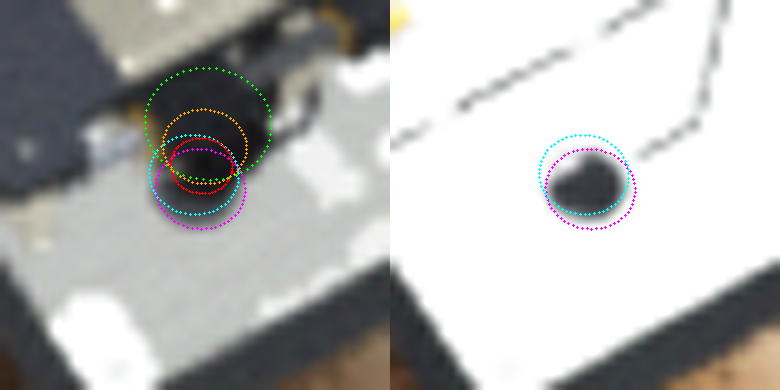

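The top view shows the hole centre midway between my two hypotheses (crop (196,181), so about (0.6055,-0.153)); the side view says about 0.609. I'll take (0.607,-0.1533) and feel the way in.

```bash
python3 go.py 0.607 -0.1533 0.115 -80.5
python3 -m crank '{"gripper":[0,0,0,0,0,0,0,0,0,0],"translation":[[1.7,-0.6,2],[0,0,2],[0,0,2],[0,0,1.5],[0,0,1],[0,0,1],[0,0,1],[0,0,0.5],[0,0,0],[0,0,0]],"rot":[[0,0,0],[0,0,0],[0,0,0],[0,0,0],[0,0,0],[0,0,0],[0,0,0],[0,0,0],[0,0,0],[0,0,0]]}' >/dev/null
python3 go.py 0.607 -0.1533 0.115 -80.5
python3 -m crank '{"gripper":[0,0,0,0,0,0,0,0,0,0],"translation":[[0,0,0.4],[0,0,0.4],[0,0,0.4],[0,0,0.4],[0,0,0.4],[0,0,0],[0,0,0],[0,0,0],[0,0,0],[0,0,0]],"rot":[[0,0,0],[0,0,0],[0,0,0],[0,0,0],[0,0,0],[0,0,0],[0,0,0],[0,0,0],[0,0,0],[0,0,0]]}' >/dev/null
python3 go.py 0.607 -0.1533 0.115 -80.5
```

```text
t 14.33 pos [ 0.6054 -0.1541  0.124 ] tool mm [ 1.8 -0.5  9. ] rz 0.005 tilt [ 0.0002 -0.0001] F [ 0.35  0.08 -2.41] q [ 0.42  0.59 -0.38  1.69  0.27  0.91 -1.47] w 0.029
t 15.17 pos [ 0.6069 -0.1533  0.1128] tool mm [ 0.1  0.1 -2.2] rz 0.005 tilt [ 0. -0.] F [ 0.83 -0.1  -2.26] q [ 0.41  0.61 -0.38  1.69  0.27  0.89 -1.47] w 0.0288
t 16.0 pos [ 0.6069 -0.1533  0.1108] tool mm [ 0.1  0.1 -4.2] rz 0.005 tilt [-0.     -0.0001] F [-0.21  0.44 -1.64] q [ 0.41  0.61 -0.38  1.7   0.27  0.89 -1.48] w 0.0287
```

```bash

python3 -m crank '{"gripper":[0,0,0,0,0,0,0,0,0,0],"translation":[[0,0,0.5],[0,0,0.5],[0,0,0.5],[0,0,0.5],[0,0,0.5],[0,0,0.5],[0,0,0],[0,0,0],[0,0,0],[0,0,0]],"rot":[[0,0,0],[0,0,0],[0,0,0],[0,0,0],[0,0,0],[0,0,0],[0,0,0],[0,0,0],[0,0,0],[0,0,0]]}' >/dev/null
python3 go.py 0.607 -0.1533 0.1 -80.5
python3 -m crank '{"gripper":[0,0,0,0,0,0,0,0,0,0],"translation":[[0,0,0.5],[0,0,0.5],[0,0,0.5],[0,0,0.5],[0,0,0.5],[0,0,0.5],[0,0,0],[0,0,0],[0,0,0],[0,0,0]],"rot":[[0,0,0],[0,0,0],[0,0,0],[0,0,0],[0,0,0],[0,0,0],[0,0,0],[0,0,0],[0,0,0],[0,0,0]]}' >/dev/null
python3 go.py 0.607 -0.1533 0.1 -80.5
```

```text
t 16.83 pos [ 0.6069 -0.1532  0.1079] tool mm [0.1 0.1 7.9] rz 0.005 tilt [ 0.0001 -0.0001] F [-0.41  0.12 -1.72] q [ 0.41  0.61 -0.38  1.7   0.28  0.88 -1.48] w 0.0289
t 17.67 pos [ 0.6069 -0.1532  0.1048] tool mm [0.1 0.1 4.8] rz 0.005 tilt [ 0.     -0.0001] F [ 0.24  0.44 -2.07] q [ 0.41  0.62 -0.37  1.7   0.28  0.88 -1.48] w 0.0289
```

```bash

python3 -m crank '{"gripper":[0,0,0,0,0,0,0,0,0,0],"translation":[[0,0,0.6],[0,0,0.6],[0,0,0.6],[0,0,0.6],[0,0,0.6],[0,0,0.6],[0,0,0.4],[0,0,0],[0,0,0],[0,0,0]],"rot":[[0,0,0],[0,0,0],[0,0,0],[0,0,0],[0,0,0],[0,0,0],[0,0,0],[0,0,0],[0,0,0],[0,0,0]]}' >/dev/null
python3 go.py 0.607 -0.1533 0.088 -80.5
python3 -m crank '{"gripper":[0,0,0,0,0,0,0,0,0,0],"translation":[[0,0,0.5],[0,0,0.5],[0,0,0.5],[0,0,0.5],[0,0,0.5],[0,0,0.5],[0,0,0],[0,0,0],[0,0,0],[0,0,0]],"rot":[[0,0,0],[0,0,0],[0,0,0],[0,0,0],[0,0,0],[0,0,0],[0,0,0],[0,0,0],[0,0,0],[0,0,0]]}' >/dev/null
python3 go.py 0.607 -0.1533 0.088 -80.5
```

```text
t 18.5 pos [ 0.6071 -0.1532  0.101 ] tool mm [-0.1  0.1 13. ] rz 0.005 tilt [ 0.0005 -0.0001] F [ 1.09 -0.13  1.4 ] q [ 0.41  0.62 -0.37  1.7   0.28  0.87 -1.48] w 0.0289
t 19.33 pos [ 0.6067 -0.1533  0.0976] tool mm [0.3 0.1 9.6] rz 0.005 tilt [-0.0003 -0.    ] F [ 1.7  -1.06  0.03] q [ 0.41  0.62 -0.37  1.71  0.28  0.86 -1.48] w 0.0289
```

```bash

python3 -m crank '{"gripper":[0,0,0,0,0,0,0,0,0,0],"translation":[[0,0,0.5],[0,0,0.5],[0,0,0.5],[0,0,0.5],[0,0,0.5],[0,0,0.5],[0,0,0],[0,0,0],[0,0,0],[0,0,0]],"rot":[[0,0,0],[0,0,0],[0,0,0],[0,0,0],[0,0,0],[0,0,0],[0,0,0],[0,0,0],[0,0,0],[0,0,0]]}' >/dev/null
python3 go.py 0.607 -0.1533 0.088 -80.5
python3 -m crank '{"gripper":[0,0,0,0,0,0,0,0,0,0],"translation":[[0,0,0.5],[0,0,0.5],[0,0,0.5],[0,0,0.5],[0,0,0.5],[0,0,0.5],[0,0,0],[0,0,0],[0,0,0],[0,0,0]],"rot":[[0,0,0],[0,0,0],[0,0,0],[0,0,0],[0,0,0],[0,0,0],[0,0,0],[0,0,0],[0,0,0],[0,0,0]]}' >/dev/null
python3 go.py 0.607 -0.1533 0.088 -80.5
python3 -m crank '{"gripper":[0,0,0,0,0,0,0,0,0,0],"translation":[[0,0,0.5],[0,0,0.5],[0,0,0.5],[0,0,0.3],[0,0,0],[0,0,0],[0,0,0],[0,0,0],[0,0,0],[0,0,0]],"rot":[[0,0,0],[0,0,0],[0,0,0],[0,0,0],[0,0,0],[0,0,0],[0,0,0],[0,0,0],[0,0,0],[0,0,0]]}' >/dev/null
python3 go.py 0.607 -0.1533 0.088 -80.5
```

```text
t 20.17 pos [ 0.6068 -0.1532  0.0947] tool mm [0.2 0.2 6.7] rz 0.005 tilt [-0.0002  0.    ] F [ 0.6  -0.5  -0.37] q [ 0.41  0.63 -0.37  1.71  0.28  0.86 -1.48] w 0.0287
t 21.0 pos [ 0.6064 -0.1532  0.0914] tool mm [0.6 0.2 3.4] rz 0.005 tilt [-0.001   0.0001] F [ 0.93 -0.09 -5.  ] q [ 0.41  0.63 -0.37  1.71  0.29  0.85 -1.49] w 0.0291
t 21.83 pos [ 0.6069 -0.1532  0.0901] tool mm [0.1 0.1 2.1] rz 0.005 tilt [ 0. -0.] F [ 0.35  0.78 -2.2 ] q [ 0.41  0.63 -0.37  1.71  0.29  0.85 -1.49] w 0.0289
```

```bash

python3 -m crank '{"gripper":[0,0,0,0,0,0,0,0,0,0],"translation":[[0,0,0.3],[0,0,0.3],[0,0,0.3],[0,0,0.1],[0,0,0],[0,0,0],[0,0,0],[0,0,0],[0,0,0],[0,0,0]],"rot":[[0,0,0],[0,0,0],[0,0,0],[0,0,0],[0,0,0],[0,0,0],[0,0,0],[0,0,0],[0,0,0],[0,0,0]]}' >/dev/null
python3 go.py 0.607 -0.1533 0.088 -80.5
python3 -m crank '{"gripper":[0,0,0,0,0,0,0,0,0,0],"translation":[[0,0,0.3],[0,0,0.3],[0,0,0.2],[0,0,0],[0,0,0],[0,0,0],[0,0,0],[0,0,0],[0,0,0],[0,0,0]],"rot":[[0,0,0],[0,0,0],[0,0,0],[0,0,0],[0,0,0],[0,0,0],[0,0,0],[0,0,0],[0,0,0],[0,0,0]]}' >/dev/null
python3 go.py 0.607 -0.1533 0.088 -80.5
```

```text
t 22.67 pos [ 0.6068 -0.1533  0.089 ] tool mm [0.2 0.1 1. ] rz 0.005 tilt [-0.0001 -0.    ] F [ 0.55 -0.7  -1.44] q [ 0.41  0.63 -0.37  1.71  0.29  0.85 -1.49] w 0.0288
t 23.5 pos [ 0.6069 -0.1532  0.0883] tool mm [0.1 0.1 0.3] rz 0.005 tilt [ 0. -0.] F [-0.2   0.76  1.05] q [ 0.41  0.64 -0.37  1.71  0.29  0.85 -1.49] w 0.0287
```

```bash

python3 -m crank '{"gripper":[0,0,0,0,0,0,0,0,0,0],"translation":[[0,0,0.2],[0,0,0.2],[0,0,0],[0,0,0],[0,0,0],[0,0,0],[0,0,0],[0,0,0],[0,0,0],[0,0,0]],"rot":[[0,0,0],[0,0,0],[0,0,0],[0,0,0],[0,0,0],[0,0,0],[0,0,0],[0,0,0],[0,0,0],[0,0,0]]}' >/dev/null
python3 go.py 0.607 -0.1533 0.088 -80.5
python3 -m crank '{"gripper":[0,0,0,0,0,0,0,0,0,0],"translation":[[0,0,0.2],[0,0,0.2],[0,0,0],[0,0,0],[0,0,0],[0,0,0],[0,0,0],[0,0,0],[0,0,0],[0,0,0]],"rot":[[0,0,0],[0,0,0],[0,0,0],[0,0,0],[0,0,0],[0,0,0],[0,0,0],[0,0,0],[0,0,0],[0,0,0]]}' >/dev/null
python3 go.py 0.607 -0.1533 0.088 -80.5
```

```text
t 24.33 pos [ 0.6069 -0.1532  0.0882] tool mm [0.1 0.1 0.2] rz 0.005 tilt [ 0.0003 -0.0002] F [-2.34  0.14  5.74] q [ 0.41  0.64 -0.37  1.71  0.29  0.85 -1.49] w 0.0287
t 25.17 pos [ 0.6069 -0.1532  0.0881] tool mm [0.1 0.1 0.1] rz 0.005 tilt [ 0.0003 -0.0003] F [-3.5  -0.13  8.35] q [ 0.41  0.64 -0.37  1.71  0.29  0.85 -1.49] w 0.0286
```

```bash

python3 -m crank '{"gripper":[0,0,0,0,0,0,0,0,0,0],"translation":[[0,0,0.2],[0,0,0.2],[0,0,0],[0,0,0],[0,0,0],[0,0,0],[0,0,0],[0,0,0],[0,0,0],[0,0,0]],"rot":[[0,0,0],[0,0,0],[0,0,0],[0,0,0],[0,0,0],[0,0,0],[0,0,0],[0,0,0],[0,0,0],[0,0,0]]}' >/dev/null
python3 go.py 0.607 -0.1533 0.088 -80.5
python3 -m crank '{"gripper":[0,0,0.6,0.6,0.6,0.6,0.6,0.6,0.6,0.6],"translation":[[0,0,-0.5],[0,0,-0.5],[0,0,0],[0,0,0],[0,0,0],[0,0,0],[0,0,0],[0,0,0],[0,0,0],[0,0,0]],"rot":[[0,0,0],[0,0,0],[0,0,0],[0,0,0],[0,0,0],[0,0,0],[0,0,0],[0,0,0],[0,0,0],[0,0,0]]}' >/dev/null
python3 go.py 0.607 -0.1533 0.088 -80.5
python3 -m crank '{"gripper":[0.6,0.6,0.6,0.6,0.6,0.6,0.6,0.6,0,0],"translation":[[0,0,-2],[0,0,-4],[0,0,-6],[0,0,-6],[0,0,-6],[0,0,-6],[0,0,-5],[0,0,0],[0,0,0],[0,0,0]],"rot":[[0,0,0],[0,0,0],[0,0,0],[0,0,0],[0,0,0],[0,0,0],[0,0,0],[0,0,0],[0,0,0],[0,0,0]]}' >/dev/null
python3 go.py 0.607 -0.1533 0.088 -80.5
python3 - <<'E'
from fit import *
I={c:get_image(c) for c in("top","side")}
for c in I: cv2.imwrite(f"pics/{c}5.png",I[c][:,:,::-1])
p=observe()["tool_pos"]
x,y,w,h=205,215,100,100
a=cv2.resize(I["side"][y:y+h,x:x+w,::-1],None,fx=6,fy=6,interpolation=cv2.INTER_CUBIC)
t=np.linspace(0,6.28,60)
for z,r,col in((.056,.018,(0,255,0)),(.081,.009,(0,0,255))):
    for s in t:
        q=proj("side",np.array([p[0]+r*np.cos(s),p[1]+r*np.sin(s),z]));cv2.circle(a,tuple(int(v) for v in (q-[x,y]+.5)*6),1,col,-1)
cv2.imwrite("pics/crop5.png",a)
E
```

```text
t 26.0 pos [ 0.6069 -0.1532  0.0881] tool mm [0.1 0.1 0.1] rz 0.005 tilt [ 0.0004 -0.0004] F [-5.45 -0.68 12.33] q [ 0.41  0.64 -0.37  1.71  0.29  0.85 -1.49] w 0.029
t 26.83 pos [ 0.6069 -0.1532  0.088 ] tool mm [0.1 0.1 0. ] rz 0.005 tilt [ 0. -0.] F [-0.5  -1.1  -0.43] q [ 0.41  0.64 -0.37  1.71  0.29  0.85 -1.49] w 0.0552
t 27.67 pos [ 0.6067 -0.1532  0.1229] tool mm [ 0.3  0.1 34.9] rz 0.005 tilt [-0.0003 -0.    ] F [ 0.05  0.07 -0.21] q [ 0.42  0.6  -0.38  1.69  0.27  0.91 -1.47] w 0.0455
```

View pics/crop5.png

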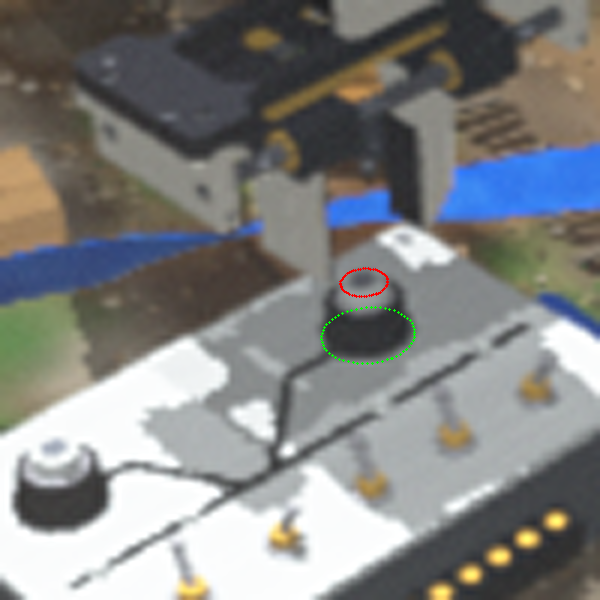

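The button stands upright and flat in the hole (side (266,270)), like the fitted one, with the key under the tool. Now I close the fingers and press gently.

```bash

python3 -m crank '{"gripper":[0,0,0,0,0,0,0,0,0,0],"translation":[[0.2,0,0],[0,0,0],[0,0,0],[0,0,0],[0,0,2],[0,0,3],[0,0,3],[0,0,2],[0,0,1],[0,0,1]],"rot":[[0,0,0],[0,0,0],[0,0,0],[0,0,0],[0,0,0],[0,0,0],[0,0,0],[0,0,0],[0,0,0],[0,0,0]]}' >/dev/null
python3 go.py 0.607 -0.1533 0.1072 -80.5
python3 -m crank '{"gripper":[0,0,0,0,0,0,0,0,0,0],"translation":[[0,0,0.6],[0,0,0.6],[0,0,0.5],[0,0,0.5],[0,0,0.4],[0,0,0.4],[0,0,0.3],[0,0,0],[0,0,0],[0,0,0]],"rot":[[0,0,0],[0,0,0],[0,0,0],[0,0,0],[0,0,0],[0,0,0],[0,0,0],[0,0,0],[0,0,0],[0,0,0]]}' >/dev/null
python3 go.py 0.607 -0.1533 0.1072 -80.5
python3 -m crank '{"gripper":[0,0,0,0,0,0,0,0,0,0],"translation":[[0,0,0.3],[0,0,0.3],[0,0,0.3],[0,0,0.3],[0,0,0.3],[0,0,0.3],[0,0,0.2],[0,0,0],[0,0,0],[0,0,0]],"rot":[[0,0,0],[0,0,0],[0,0,0],[0,0,0],[0,0,0],[0,0,0],[0,0,0],[0,0,0],[0,0,0],[0,0,0]]}' >/dev/null
python3 go.py 0.607 -0.1533 0.1072 -80.5
```

```text
t 28.6 pos [ 0.607  -0.1532  0.1107] tool mm [0.  0.1 3.5] rz 0.005 tilt [-0.0004  0.0001] F [-0.9   0.3   0.26] q [ 0.41  0.61 -0.38  1.7   0.27  0.89 -1.48] w 0.0004
t 29.43 pos [ 0.607  -0.1532  0.1077] tool mm [-0.1  0.1  0.5] rz 0.005 tilt [-0. -0.] F [ 0.3  -0.42 -0.39] q [ 0.41  0.61 -0.38  1.7   0.28  0.88 -1.48] w 0.0004
t 30.27 pos [ 0.6071 -0.1532  0.1058] tool mm [-0.1  0.1 -1.4] rz 0.005 tilt [ 0.0001 -0.0001] F [-1.47  0.34  2.53] q [ 0.41  0.62 -0.37  1.7   0.28  0.88 -1.48] w 0.0003
```

```bash

python3 -m crank '{"gripper":[0,0,0,0,0,0,0,0,0,0],"translation":[[0,0,0.25],[0,0,0.25],[0,0,0.25],[0,0,0.25],[0,0,0.2],[0,0,0],[0,0,0],[0,0,0],[0,0,0],[0,0,0]],"rot":[[0,0,0],[0,0,0],[0,0,0],[0,0,0],[0,0,0],[0,0,0],[0,0,0],[0,0,0],[0,0,0],[0,0,0]]}' >/dev/null
python3 go.py 0.607 -0.1533 0.1072 -80.5
python3 -m crank '{"gripper":[0,0,0,0,0,0,0,0,0,0],"translation":[[0,0,0.25],[0,0,0.25],[0,0,0.25],[0,0,0.25],[0,0,0.2],[0,0,0],[0,0,0],[0,0,0],[0,0,0],[0,0,0]],"rot":[[0,0,0],[0,0,0],[0,0,0],[0,0,0],[0,0,0],[0,0,0],[0,0,0],[0,0,0],[0,0,0],[0,0,0]]}' >/dev/null
python3 go.py 0.607 -0.1533 0.1072 -80.5
python3 -m crank '{"gripper":[0,0,0,0,0,0,0,0,0,0],"translation":[[0,0,0.25],[0,0,0.25],[0,0,0.25],[0,0,0.25],[0,0,0.2],[0,0,0],[0,0,0],[0,0,0],[0,0,0],[0,0,0]],"rot":[[0,0,0],[0,0,0],[0,0,0],[0,0,0],[0,0,0],[0,0,0],[0,0,0],[0,0,0],[0,0,0],[0,0,0]]}' >/dev/null
python3 go.py 0.607 -0.1533 0.1072 -80.5
```

```text
t 31.1 pos [ 0.6071 -0.1532  0.1047] tool mm [-0.1  0.1 -2.5] rz 0.005 tilt [ 0.     -0.0001] F [-2.11  0.15  4.48] q [ 0.41  0.62 -0.37  1.7   0.28  0.88 -1.48] w 0.0002
t 31.93 pos [ 0.6071 -0.1532  0.1033] tool mm [-0.1  0.1 -3.9] rz 0.005 tilt [ 0. -0.] F [-1.12 -0.97  3.66] q [ 0.41  0.62 -0.37  1.7   0.28  0.87 -1.48] w 0.0009
t 32.77 pos [ 0.607  -0.1532  0.1021] tool mm [-0.1  0.1 -5.1] rz 0.005 tilt [ 0. -0.] F [-0.07  0.5   1.25] q [ 0.41  0.62 -0.37  1.7   0.28  0.87 -1.48] w 0.0004
```

```bash

python3 -m crank '{"gripper":[0,0,0,0,0,0,0,0,0,0],"translation":[[0,0,0.2],[0,0,0.2],[0,0,0.2],[0,0,0],[0,0,0],[0,0,0],[0,0,0],[0,0,0],[0,0,0],[0,0,0]],"rot":[[0,0,0],[0,0,0],[0,0,0],[0,0,0],[0,0,0],[0,0,0],[0,0,0],[0,0,0],[0,0,0],[0,0,0]]}' >/dev/null
python3 go.py 0.607 -0.1533 0.1072 -80.5
python3 -m crank '{"gripper":[0,0,0,0,0,0,0,0,0,0],"translation":[[0,0,-1],[0,0,-2],[0,0,-4],[0,0,-8],[0,0,-15],[0,0,-20],[0,0,-20],[0,0,-20],[0,0,-15],[0,0,-5]],"rot":[[0,0,0],[0,0,0],[0,0,0],[0,0,0],[0,0,0],[0,0,0],[0,0,0],[0,0,0],[0,0,0],[0,0,0]]}' >/dev/null
python3 -m crank '{"gripper":[0,0,0,0,0,0,0,0,0,0],"translation":[[-15,0,-10],[-20,0,-10],[-20,0,-10],[-20,0,0],[-20,0,0],[-15,0,0],[-10,0,0],[0,0,0],[0,0,0],[0,0,0]],"rot":[[0,0,0],[0,0,0],[0,0,0],[0,0,0],[0,0,0],[0,0,0],[0,0,0],[0,0,0],[0,0,0],[0,0,0]]}' >/dev/null
python3 go.py 0.607 -0.1533 0.1072 -80.5
python3 - <<'E'
from fit import *
I={c:get_image(c)[:,:,::-1] for c in("top","side")}
for c in I: cv2.imwrite(f"pics/{c}6.png",I[c])
cv2.imwrite("pics/crop6.png",cv2.resize(I["side"][165:345,180:420],None,fx=3.3,fy=3.3,interpolation=cv2.INTER_CUBIC))
E
```

```text
t 33.6 pos [ 0.6071 -0.1532  0.1016] tool mm [-0.1  0.1 -5.6] rz 0.005 tilt [ 0.0001 -0.0001] F [-0.1   0.36  0.88] q [ 0.41  0.62 -0.37  1.7   0.28  0.87 -1.48] w 0.0003
t 35.27 pos [ 0.4897 -0.1733  0.2416] tool mm [118.9   0.3 134.5] rz 0.005 tilt [0.0007 0.0003] F [ 0.93 -0.12  0.93] q [ 0.58  0.31 -0.43  1.81  0.15  1.05 -1.31] w 0.0006
```

View pics/crop6.png

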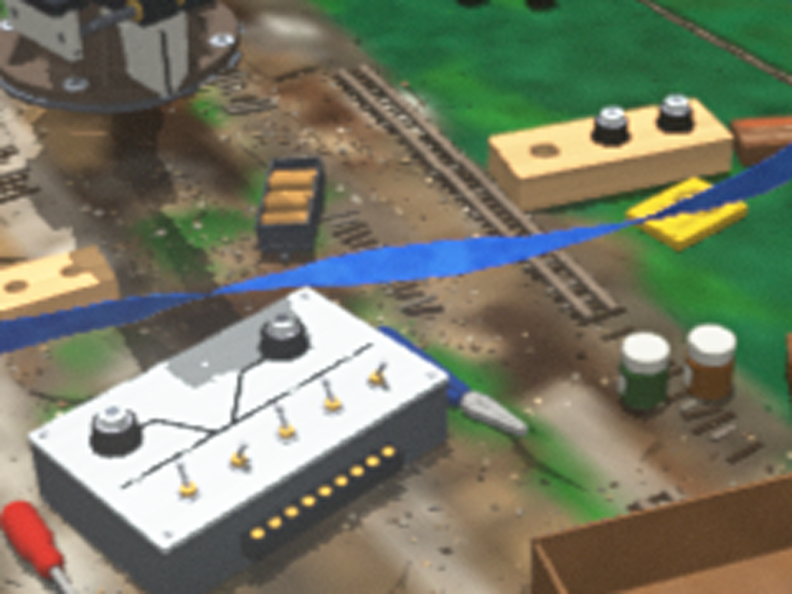

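The button sits flat in the panel with its key up (side (266,268)). The two soft ones are still in the block at (365,203) and (385,199), and the bystanders have not moved. The press in the new place snapped over: 4.5 N, then 0.9 N.

```bash
python3 -c "from cell import job_done;print(job_done())"
```

```text
the job is handed in; nothing more can be done
None
```

The job is handed in: the sound button came from the block's -y hole (place_3), was the only key I pressed there, and is now flat in the panel hole, where it snapped over again and was left key up.

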